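Issue one locker token

TASK

Press the red plunger of the desk token dispenser fully down once and let it come back up, so that a single orange locker token slides out of the exit slot. Then, with the fingertips, push that token aside across the desk until it lies flat and wholly on the green square; do not pick it up or lift it. Leave the other tokens in the dispenser and everything else on the desk where it is.

Things in the scene. Friction and masses are not known exactly. Their poses are not given: they have to be found in the camera images.
- dispenser: Grey token dispenser fixed to the desk. Origin at desk level on the axis of its clear upright magazine; own +x points out of the exit slot, z up. Magazine: 46 x 46 mm around the origin, open top, 38 mm high. Grey housing behind it: x -102 to -23 mm, y +-25 mm, 38 mm high, with 3 mm thick screw flanges at its foot out to y +-40 mm. The plunger stands on the housing at x = -55 mm.
- magazine (a point): Magazine axis at desk level (dispenser's origin). A full plunger press pushes the bottom token straight out along the dispenser's +x through a slot at desk level, until its centre is about 67 mm from here (more if pressed fast); on release the pusher springs back and the next token drops. Each further press ejects another.
- plunger (a joint): Plunger travel in m: 0 is up, 0.025 is fully down. Spring: about 4 N to start it, 9 N fully down; it comes back up by itself when released.
- plunger_top (a point): Centre of the top face of the red plunger cap (36 mm diameter, 10 mm thick), 78 mm above the desk when up, 53 mm when fully down; moves with the cap.
- token0_center (a point): Centre of the bottom token in the magazine, the one that will come out: orange disc with a white centre, 36 mm diameter, 8 mm thick, 13 to 22 g, flat on the desk (centre 4 mm up).
- token1_center (a point): Centre of the second token from the bottom, alike; it must stay in the magazine.
- token2_center (a point): Centre of the third token, alike; stays in the magazine.
- token3_center (a point): Centre of the top token, alike; stays in the magazine.
- green_pad: The green square marked on the desk, 90 x 90 mm, flush (nothing to bump into). Origin at its centre on the desk, x and y along its sides. It lies to the left or right of the exit.
- blue_pad: A blue square, like the green one, on the other side of the exit; not used.
- stamp: Wooden rubber stamp standing beside the dispenser's housing, 34 mm diameter, 60 mm high. Origin under its centre. Leave alone.
- glue: White glue stick with yellow cap standing on the other side of the housing, 28 mm diameter, 85 mm high. Origin under its centre. Leave alone.
- eraser: White eraser 22 x 50 x 13 mm lying beyond the exit, about 0.19 m from the magazine. Origin under its centre. Leave alone.
- mug: Teal mug, 80 mm diameter, 90 mm high. Origin under its centre. Leave alone.
- calculator: Desk calculator 150 x 110 x 21 mm. Origin under its centre. Leave alone.
- stapler: Blue stapler 35 x 130 x 53 mm. Origin under its centre. Leave alone.
Not all that is in view belongs to the job. Of the things like the dispenser, leave any that is blue; of the rest the larger one is meant.

How it is judged (in metres and radians):
On the way, in this order (a step that is already met when the one before it is completed fails the run):
1. the plunger is pressed fully down (value of joint plunger above 0.021 m).
2. the plunger is back up with one token out in front of the slot (value of joint plunger below 0.004 m and horizontal distance between token0_center and magazine above 0.042 m and horizontal distance between each of token1_center, token2_center, token3_center and magazine below 0.012 m), for 0.1 s.
3. the token lies wholly on the green square (x of token0_center in the frame of green_pad between -0.0285 and 0.0285 m and y of token0_center in the frame of green_pad between -0.0285 and 0.0285 m), for 0.1 s.
At the end, for the whole second after the job is handed in: The ejected token lies flat on the desk wholly on the green square (centre within 28.5 mm of the square's centre along each side), the plunger is up (within 4 mm) and the other three tokens are in the magazine (within 12 mm of its axis) (all of step 3 and horizontal distance between each of token1_center, token2_center, token3_center and magazine below 0.012 m and value of joint plunger below 0.004 m and height (world z) of token0_center below 0.008 m and angle between token0_center's own z axis and vertical below 0.1 rad); the robot touches nothing.
It fails at once if the token is lifted or stood on edge (centre more than 16 mm above the desk) (height (world z) of token0_center above 0.016 m).
It fails at once if another token leaves the magazine (horizontal distance between any of token1_center, token2_center, token3_center and magazine above 0.02 m).
It fails at once if another object on the desk is moved by more than 15 mm (distance of any of stamp, glue, eraser, mug, calculator, stapler from where it was at the start of the episode above 0.015 m).
It also fails if it takes over 45 s, if anything falls off the work surface, if the arm or the gripper's body presses on something with over 40 N, if the wrist force passes 120 N, or if a joint passes its speed limit or range.

ROBOT

A 6-joint arm with a two-finger parallel gripper is mounted at the origin on the work surface. World frame = base frame: x ahead of the robot, y to its left, z up, the work surface at z = 0. Lengths are in mm, angles in degrees, forces in N, time in s.
With the tool pointing down it reaches from about 400 to 925 mm from the base axis. Payload 12.5 kg.
Tool frame: the origin (TCP) lies midway between the tips of the shut fingers; the grasp point (between the pads) lies 19 mm behind it; z points along the fingers, y is the line along which they close (so a half turn about z gives the same grasp; the last joint's range is limited). The gripper opens to 95 mm and grips with 3 to 60 N. Pads are 20 mm wide; open, the fingers measure 119 mm over their backs; the gripper's body (75 mm by 180 mm) begins 59 mm behind the grasp point.
Start: joints at [70.382, 28.126, 89.318, -0, 62.55, -6.05], TCP at [146.602, 607.581, 214.661] pointing down, gripper open.
Joint ranges: [-177.58, 177.58], [-47.91, 125.51], [2.72, 160], [-65.01, 245.01], [3.68, 167.84], [-153.87, 153.87]. Speed limits (degrees/s): [127.2, 127.2, 159.86, 180, 180, 180].

INTERFACE

Orientations are given as [roll, pitch, yaw] about the fixed x, y, z axes, in that order (R = Rz(yaw) Ry(pitch) Rx(roll)).
In Python, from cell import arm gives the robot as it stands.
- The arm moves only by the shell command python3 -m creep 'ROWS' [OPENING]. ROWS is text: rows parted by semicolons, each of 6 numbers parted by spaces: the shift along the world's x, y, z as a fraction of full scale, then the turn, a rotation vector about the world's x, y, z as a fraction of full scale. In form: dx dy dz ax ay az; .... A call has 1 to 8 rows; each row shifts and turns the commanded pose from where the row before left it; what a row does not reach is not made up. Full scale, the value 1, is 0.04 m for a shift and 0.1 rad for a turn. A row lasts 1/12 s, in which the tool goes at most 41.7 mm and 7.16 degrees, less where a joint would pass 70% of its speed; a pose out of reach is approached as far as the arm can. A call with a number of a shift or a turn outside -1 to 1 is refused whole. A call with a gripper value outside its range is refused whole. OPENING is the gripper's target within -1 to 1 (fully open at 1, half-way at 0, shut at -1), set as the call begins (- or left out, the last holds). The fingers move at their own pace and stop on an object; the grip force is fixed at half the most. Time passes only in rows, so rows that do not move let the fingers close. It gives the time, the measured TCP pose, the force, the opening and the grip force at its end, in the units of the state.
- arm.observe(): the state, without advancing time (a new reading comes with each control period).
- arm.read_camera(name): name is "scene" or "top" or "wrist"; returns a dict with "img" (420x560x3 uint8, red, green, blue), "depth" (420x560 float32, mm along the optical axis (not along the pixel's ray), 0 where there is no reading), "intrinsics" (3x3 intrinsics, pixels), "camera_from_world" (4x4, takes a point from world to camera coordinates). Camera axes: x right, y down, z forward; pixel columns grow to the right and rows downward; lengths in mm; the calibration is good to about 2 mm. A picture is of the moment at which its call begins.
- arm.job_done(): hands the job in; it is judged then, once.
The state is a dict: "time": time; "joint_positions": joint angles; "joint_velocities": joint speeds; "tau": joint torques, N m; "position": TCP position; "tcp_rot": TCP orientation; "contact_force": force on the tool from outside, world axes, zero at the start; "moment": the same for the moment, N m; "grip_width": opening from 0.0 (shut) to 1.0 (fully open); "grip_force": force on a finger pad.
Only numpy, scipy, OpenCV 4.12 (cv2) and the standard library are available. Lean on these libraries where they do the work, as an engineer would, in place of code of your own. Each camera call takes 0.05 s, during which the arm holds its last target. There are 200 camera calls.

## Working session

There is one attempt and no reset: what is moved stays moved. The work goes in short steps, Python scripts to look and compute and a shell command to move; the robot and the scene stay as the last step left them, time stands still between calls to the robot, and variables do not carry over. Pictures are saved under pics/ and viewed, at most 10 in all, crops included, and the job is handed in when it is done.

```bash
mkdir -p pics; cat > h.py <<'E'
import numpy as np,cv2
from cell import arm
def shot(n,f=None):
    c=arm.read_camera(n)
    np.savez(f'{f or n}.npz',**{k:np.array(c[k]) for k in('img','depth','intrinsics','camera_from_world')})
    if f: cv2.imwrite(f'pics/{f}.png',c['img'][:,:,::-1])
    return c
def world(c):
    d=c['depth'];K=c['intrinsics'];T=np.linalg.inv(c['camera_from_world'])
    v,u=np.mgrid[:d.shape[0],:d.shape[1]]
    p=np.stack([(u-K[0,2])/K[0,0]*d,(v-K[1,2])/K[1,1]*d,d],-1)
    return p@T[:3,:3].T+T[:3,3]
E
python3 - <<'E'
from h import *
a=shot('top','top1');b=shot('scene','scene1')
cv2.imwrite('pics/both.png',np.hstack([cv2.resize(x['img'][:,:,::-1],(400,300)) for x in(a,b)]))
print(arm.observe())
E
```

```text
{'time': 0.1, 'joint_positions': array([ 7.03834231e+01,  2.81609481e+01,  8.93440466e+01, -4.30588594e-04,
        6.25481997e+01, -6.04956151e+00]), 'joint_velocities': array([ 0.0305766 , -0.05896767, -0.04976193, -0.0676709 ,  0.05403684,
       -0.02008351]), 'tau': array([ 3.17791390e-03, -6.13624477e+01, -2.58609313e+01,  6.94798795e-02,
        4.69392515e-02, -6.93671313e-05]), 'position': array([146.52132801, 607.39000305, 214.13296946]), 'tcp_rot': array([-1.79947062e+02, -5.22629059e-03,  1.66433181e+02]), 'contact_force': array([ 0.13017041, -0.02892689, -0.5222016 ]), 'moment': array([ 0.01197084, -0.02896638,  0.06056817]), 'grip_force': 0.0, 'grip_width': 0.9964139069306203}
```

View pics/top1.png

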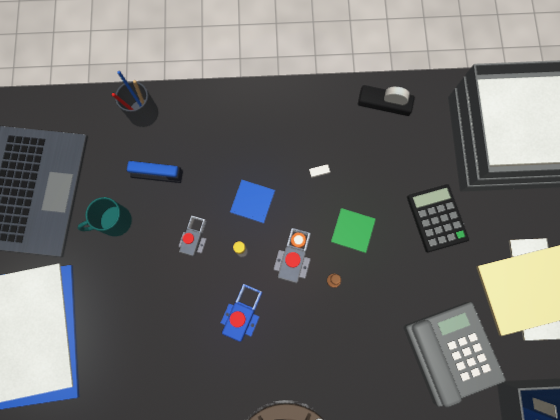

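View pics/scene1.png

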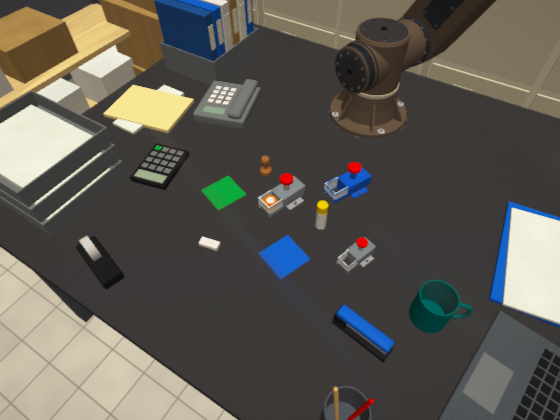

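Three dispensers are in view. In top they are a large grey one with plunger at (293,260) and an orange token at (298,240), a small grey one at (190,238), and a blue one at (238,319). I choose the large grey one. The green pad is at (353,230), the stamp at (334,281) and the glue at (239,248).

```bash
python3 - <<'E'
from h import *
c=dict(np.load('top1.npz'));W=world(c);im=c['img'].astype(int)
hsv=cv2.cvtColor(c['img'],cv2.COLOR_RGB2HSV);H,S,V=[hsv[...,i].astype(int) for i in range(3)]
v,u=np.mgrid[:420,:560]
def rep(n,m,box):
    m=m&(u>=box[0])&(u<=box[2])&(v>=box[1])&(v<=box[3])
    P=W[m];print(n,m.sum(),np.median(P,0).round(1),P.mean(0).round(1))
    r=cv2.minAreaRect(P[:,:2].astype(np.float32));print('   rect',np.round(r[0],1),np.round(r[1],1),round(r[2],1))
rep('green',(H>45)&(H<80)&(S>120),(325,200,385,260))
rep('blue',(H>105)&(H<125)&(S>120),(225,175,280,230))
red=((H<4)|(H>175))&(S>180)
rep('plunger',red&(abs(W[...,2]-78)<8),(275,240,315,280))
rep('smallpl',red,(175,225,205,250))
rep('blueplg',red,(220,305,255,335))
rep('orange',(H>=5)&(H<20)&(S>150),(285,225,312,250))
rep('stamp',(W[...,2]>15),(322,270,345,292))
rep('glue',(W[...,2]>15),(228,235,250,260))
rep('eraser',(W[...,2]>5),(305,160,335,180))
rep('dispgrey',(W[...,2]>30)&(W[...,2]<46),(270,225,316,290))
cam=np.linalg.inv(c['camera_from_world']);print(cam[:3,3])
# crop from scene and top
a=cv2.resize(c['img'][200:300,230:390],None,fx=2.4,fy=2.4,interpolation=2)
s=dict(np.load('scene1.npz'));b=cv2.resize(s['img'][140:240,230:390],None,fx=2.4,fy=2.4,interpolation=2)
cv2.imwrite('pics/crop1.png',np.hstack([a,b])[:,:,::-1])
E
```

```text
green 1278 [ 521.4 -191.7    1.4] [ 521.2 -191.2    4.9]
   rect [ 435.6 -136.3] [105.1 309.7] 57.2
blue 1270 [607.3  57.7   1.2] [606.9  57.8   3.8]
   rect [498.6  54.6] [333.  114.9] 1.8
plunger 156 [446.9 -35.6  78.5] [446.4 -35.2  78.3]
   rect [446.4 -35.2] [30.2 30.5] 88.0
smallpl 76 [509.8 209.2  59.1] [505.  203.5  87.5]
   rect [429.7 101.6] [290.2  22.8] 53.4
blueplg 177 [318.5  95.7  78.6] [318.6  94.2  90.5]
   rect [318.4  51.7] [ 31.  119.7] 0.2
orange 94 [497.1 -51.9  31.7] [497.9 -51.7  30.1]
   rect [498.9 -52.6] [35.4 33.2] 86.5
stamp 132 [ 398.1 -130.1   56.6] [ 397.7 -129.6   53.9]
   rect [376.1 -72.6] [ 30.8 150.9] 21.5
glue 155 [477.6  86.7  83.7] [476.7  85.4  88.7]
   rect [416.8  38.8] [188.4  26.4] 37.5
eraser 188 [ 676.4 -114.9   13.1] [ 671.3 -113.4   30.7]
   rect [511.1 -83. ] [ 74.2 377.3] 78.2
dispgrey 778 [462.  -39.4  37.4] [458.4 -38.1  37.1]
   rect [462.1 -39.1] [ 49.7 125.2] 72.0
[ 334.05322737   -8.10450533 1146.87381913]
```

View pics/crop1.png

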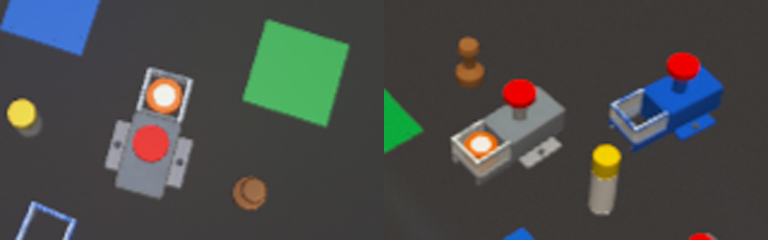

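The crop confirms it: the large grey dispenser with orange token, plunger at world (446.5,-35.3), axis at -18.2°, magazine (499,-52.4). The green pad at (521,-192) is almost exactly sideways (-y) of the token's expected exit point (562,-73). I'll move over the plunger with the fingers shut and tool y along the dispenser's x.

```bash
python3 -m creep '.45 -.85 0 0 0 -1;.45 -.85 0 0 0 -1;.45 -.85 0 0 0 -1;.45 -.85 0 0 0 -1;.45 -.85 0 0 0 -1;.45 -.85 0 0 0 -1;.45 -.85 0 0 0 -1;.45 -.85 0 0 0 -1' -1
python3 -m creep '.5 -.8 0 0 0 -1;.5 -.8 0 0 0 -1;.5 -.8 0 0 0 -1;.5 -.8 0 0 0 -1;.5 -.8 0 0 0 -1;.5 -.8 0 0 0 -1;.5 -.8 0 0 0 -1;.5 -.8 0 0 0 -1'
python3 -m creep '0 -.5 0 0 0 -.25;0 -.5 0 0 0 -.25;0 -.5 -.25 0 0 0;0 -.5 -.5 0 0 0;0 -.4 -.5 0 0 0;0 -.4 -.5 0 0 0;0 0 -.5 0 0 0;0 0 0 0 0 0'
```

```text
time: 0.77
position: [290.9, 333.9, 214.6]
tcp_rot: [-180.0, 0.0, 120.3]
contact_force: [0.6, 0.6, 0.5]
grip_width: 0.496
grip_force: 0.0
time: 1.43
position: [451.1, 77.7, 214.6]
tcp_rot: [-180.0, -0.0, 74.5]
contact_force: [-0.9, 1.3, -0.2]
grip_width: 0.01
grip_force: 0.0
time: 2.1
position: [449.1, -32.9, 121.9]
tcp_rot: [-179.7, 0.0, 71.8]
contact_force: [-0.2, -0.4, 0.2]
grip_width: 0.004
grip_force: 0.0
```

```bash
python3 -m creep '-.06 -.06 -.25 0 0 0;0 0 -.25 0 0 0;0 0 -.25 0 0 0;0 0 -.1 0 0 0;0 0 0 0 0 0;0 0 0 0 0 0'
```

```text
time: 2.6
position: [448.4, -34.6, 91.2]
tcp_rot: [180.0, -0.0, 71.9]
contact_force: [0.1, -0.3, 0.3]
grip_width: 0.008
grip_force: 0.0
```

```bash
python3 -m creep '0 0 -.1 0 0 0;0 0 -.1 0 0 0;0 0 -.1 0 0 0;0 0 -.1 0 0 0;0 0 -.1 0 0 0;0 0 -.1 0 0 0;0 0 0 0 0 0;0 0 0 0 0 0'
```

```text
time: 3.27
position: [448.4, -34.8, 66.6]
tcp_rot: [180.0, -0.0, 71.9]
contact_force: [0.2, 0.5, 5.2]
grip_width: 0.007
grip_force: 2.8
```

```bash
python3 -m creep '0 0 -.1 0 0 0;0 0 -.1 0 0 0;0 0 -.1 0 0 0;0 0 -.05 0 0 0;0 0 0 0 0 0;0 0 0 0 0 0'
```

```text
time: 3.77
position: [448.4, -34.8, 53.2]
tcp_rot: [179.9, -0.0, 71.9]
contact_force: [-2.3, 0.9, 15.6]
grip_width: 0.005
grip_force: 7.8
```

The force of 15.6 N at z = 53 mm shows it is fully down. I'll release and look.

```bash
python3 -m creep '0 0 .15 0 0 0;0 0 .2 0 0 0;0 0 .25 0 0 0;0 0 .4 0 0 0;0 0 .5 0 0 0;-.5 0 .5 0 0 0;-.5 0 .5 0 0 0;0 0 0 0 0 0'
python3 - <<'E'
from h import *
c=shot('top','top2');W=world(c)
hsv=cv2.cvtColor(c['img'],cv2.COLOR_RGB2HSV);H,S,V=[hsv[...,i].astype(int) for i in range(3)]
o=(H>=5)&(H<20)&(S>150)
n,l,st,ce=cv2.connectedComponentsWithStats(o.astype(np.uint8))
for i in range(1,n):
    if st[i,4]>15: P=W[l==i];print(st[i],P.mean(0).round(1),cv2.minEnclosingCircle(P[:,:2].astype(np.float32)))
g=(H>45)&(H<80)&(S>120)&(abs(W[...,2])<6);v,u=np.mgrid[:420,:560];g&=(u>325)&(u<385)&(v>200)&(v<260)
P=W[g][:,:2].astype(np.float32);print(P.mean(0),cv2.minAreaRect(P))
s=shot('scene','scene2');a=[cv2.resize(x,None,fx=2.4,fy=2.4,interpolation=2) for x in(c['img'][180:300,230:390],s['img'][140:260,180:340])]
cv2.imwrite('pics/crop2.png',np.hstack(a)[:,:,::-1])
E
```

```text
time: 4.43
position: [406.2, -34.6, 155.1]
tcp_rot: [179.9, -0.0, 71.9]
contact_force: [0.9, 0.5, 0.8]
grip_width: 0.003
grip_force: 0.0
[298 208  15  15  90] [558.2 -71.   33.3] ((457.9668273925781, -42.644405364990234), 128.6375274658203)
[ 523.17944 -193.88528] ((522.3831787109375, -192.0875701904297), (90.02273559570312, 90.89439392089844), 70.05438232421875)
```

View pics/crop2.png

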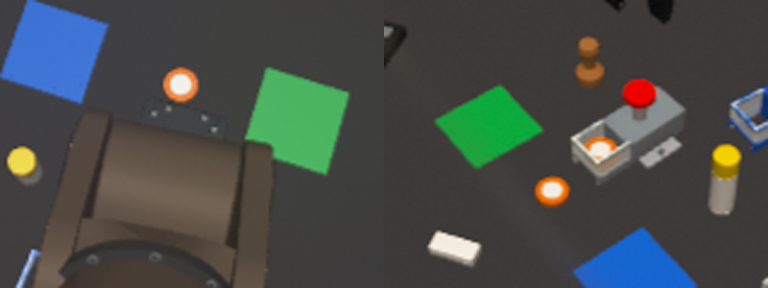

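The token is out: top (305,215), in front of the slot at scene (250,219). The plunger is up and the next token sits in the magazine. Now the exact token position and the push geometry.

```bash
cat >> h.py <<'E'
def ray(c,u,v,z):
    K=c['intrinsics'];T=np.linalg.inv(c['camera_from_world'])
    d=T[:3,:3]@np.array([(u-K[0,2])/K[0,0],(v-K[1,2])/K[1,1],1]);o=T[:3,3]
    return o+d*(z-o[2])/d[2]
def token(c,box,z=8):
    hsv=cv2.cvtColor(c['img'],cv2.COLOR_RGB2HSV);H,S=hsv[...,0],hsv[...,1]
    m=((H>=3)&(H<22)&(S>110)).astype(np.uint8);k=np.zeros_like(m);k[box[1]:box[3],box[0]:box[2]]=1
    cs,_=cv2.findContours(m*k,0,1);q=max(cs,key=cv2.contourArea)
    h=cv2.convexHull(q);M=cv2.moments(h);u,v=M['m10']/M['m00'],M['m01']/M['m00']
    return (u,v),ray(c,u,v,z)
E
python3 - <<'E'
from h import *
print(token(dict(np.load('top2.npz')),(285,195,325,235)))
print(token(dict(np.load('scene2.npz')),(238,205,265,232)))
E
```

```text
((304.9792315680166, 214.99065420560748), array([563.51552751, -73.48937943,   8.        ]))
((249.7586980920314, 219.54769921436588), array([565.58160343, -71.98990638,   8.        ]))
```

```bash
python3 -m creep '.7 0 0 0 0 -.25;.7 0 0 0 0 0;.7 0 0 0 0 0;.7 0 0 0 0 0;.7 0 0 0 0 0;.7 .1 0 0 0 0;.1 0 0 0 0 0;0 0 0 0 0 0' -0.54
python3 -m creep '0 0 -.6 0 0 0;0 0 -.6 0 0 0;0 0 -.6 0 0 0;0 0 -.5 0 0 0;0 0 -.4 0 0 0;0 0 -.3 0 0 0;0 0 0 0 0 0;0 0 0 0 0 0'
```

```text
time: 5.2
position: [581.3, -30.6, 150.7]
tcp_rot: [-179.9, 0.0, 70.5]
contact_force: [-0.6, -0.5, -0.4]
grip_width: 0.23
grip_force: 0.0
time: 5.87
position: [579.7, -30.8, 32.4]
tcp_rot: [-179.9, 0.0, 70.5]
contact_force: [-0.6, -0.5, 0.7]
grip_width: 0.235
grip_force: 0.0
```

```bash
python3 -m creep '0 0 -.25 0 0 0;0 0 -.25 0 0 0;0 0 -.15 0 0 0;0 0 -.05 0 0 0;0 0 0 0 0 0;0 0 0 0 0 0'
python3 - <<'E'
from h import *
c=shot('scene','scene3');print(arm.observe()['position'])
cv2.imwrite('pics/crop3.png',cv2.resize(c['img'][150:270,180:340],None,fx=4,fy=4,interpolation=2)[:,:,::-1])
E
```

```text
time: 6.37
position: [580.2, -30.8, 4.7]
tcp_rot: [180.0, 0.0, 70.5]
contact_force: [0.9, -0.5, -0.8]
grip_width: 0.228
grip_force: 0.0
[580.33916913 -30.85086934   4.8584693 ]
```

View pics/crop3.png

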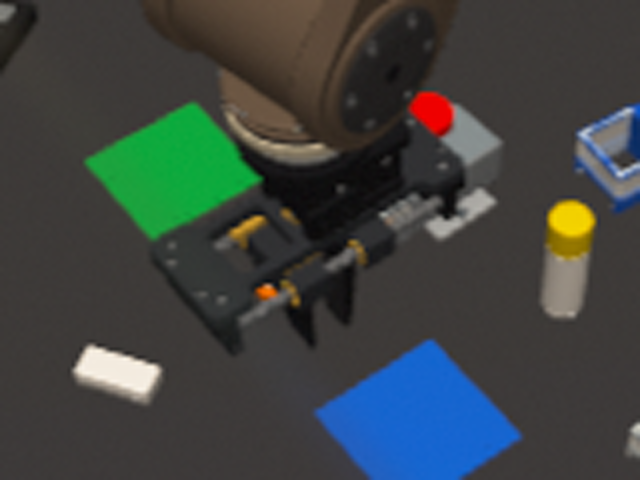

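The fingers are astride the push line just behind the token, whose orange shows at crop (266,292), and they clear the dispenser. Now I push most of the way and check.

```bash
python3 -m creep '-.05 -.14 0 0 0 0;-.1 -.28 0 0 0 0;-.1 -.28 0 0 0 0;-.1 -.28 0 0 0 0;-.1 -.28 0 0 0 0;-.1 -.28 0 0 0 0;-.1 -.28 0 0 0 0;-.1 -.28 0 0 0 0'
python3 -m creep '-.1 -.28 0 0 0 0;-.1 -.28 0 0 0 0;-.06 -.16 0 0 0 0;0 0 0 0 0 0;0 0 0 0 0 0'
python3 - <<'E'
from h import *
c=shot('wrist','wrist4');s=shot('scene','scene4');print(arm.observe()['position'])
cv2.imwrite('pics/v4.png',np.hstack([cv2.resize(c['img'],(400,300)),cv2.resize(s['img'][130:250,160:320],(400,300))])[:,:,::-1])
E
```

```text
time: 7.08
position: [549.7, -116.2, 4.7]
tcp_rot: [180.0, 0.0, 70.4]
contact_force: [-0.4, -1.2, 0.3]
grip_width: 0.232
grip_force: 0.2
time: 7.5
position: [539.7, -143.9, 4.6]
tcp_rot: [180.0, -0.0, 70.4]
contact_force: [0.1, -0.6, 0.0]
grip_width: 0.232
grip_force: 0.0
[ 539.89763508 -143.28474121    4.63483459]
```

View pics/v4.png

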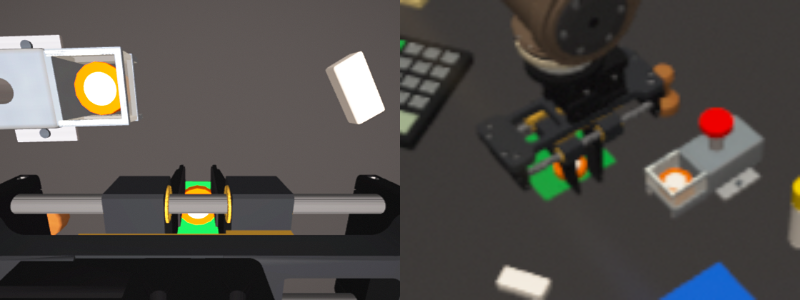

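The token is nested between the fingertips (wrist view (198,205)) and entering the green square. I'll push the last 27 mm, back off, rise and check.

```bash
python3 -m creep '-.06 -.17 0 0 0 0;-.07 -.18 0 0 0 0;-.06 -.16 0 0 0 0;-.04 -.1 0 0 0 0;-.01 -.04 0 0 0 0;0 0 0 0 0 0;0 0 0 0 0 0'
python3 -m creep '.07 .2 0 0 0 0;.15 .4 0 0 0 0;.2 .5 0 0 0 0;0 0 .5 0 0 0;0 0 .8 0 0 0;0 .4 .8 0 0 0;0 .7 .6 0 0 0;0 .7 .6 0 0 0'
python3 -m creep '0 .9 .2 0 0 0;0 .9 0 0 0 0;0 .9 0 0 0 0;0 .5 0 0 0 0;0 0 0 0 0 0;0 0 0 0 0 0'
python3 - <<'E'
from h import *
c=shot('top','top5');s=shot('scene','scene5')
pad=np.array([522.2,-192.0])
a=np.deg2rad(70.05);R=np.array([[np.cos(a),np.sin(a)],[-np.sin(a),np.cos(a)]])
for x,b in((c,(325,200,385,260)),(s,(190,165,250,215))):
    uv,p=token(x,b);print(uv,p,R@(p[:2]-pad))
cv2.imwrite('pics/v5.png',np.hstack([cv2.resize(x,(400,300),interpolation=2) for x in(c['img'][180:300,230:390],s['img'][140:260,180:340])])[:,:,::-1])
E
```

```text
time: 8.18
position: [530.2, -169.8, 4.7]
tcp_rot: [180.0, 0.0, 70.4]
contact_force: [0.0, -0.2, 0.5]
grip_width: 0.227
grip_force: 0.0
time: 8.85
position: [547.0, -52.4, 138.2]
tcp_rot: [180.0, -0.0, 70.4]
contact_force: [0.6, -0.1, 0.2]
grip_width: 0.235
grip_force: 0.0
time: 9.35
position: [546.7, 75.9, 144.7]
tcp_rot: [180.0, 0.0, 70.6]
contact_force: [-1.0, -0.6, -0.1]
grip_width: 0.229
grip_force: 0.0
(354.34859154929575, 229.7089201877934) [ 520.76078541 -194.11619957    8.        ] [-2.48026797  0.63080113]
(222.28205128205127, 190.1264957264957) [ 522.65667947 -193.44860409    8.        ] [-1.2058554  -0.92353815]
```

View pics/v5.png

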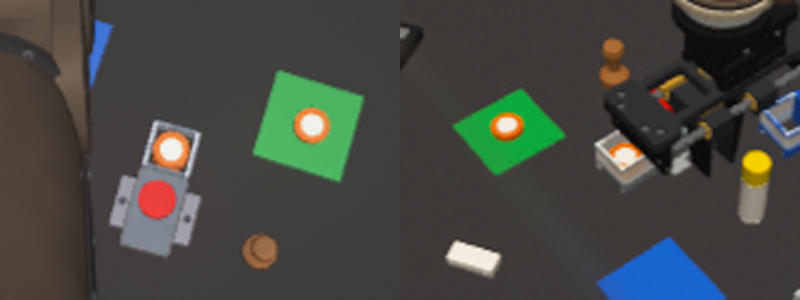

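The token lies flat at the centre of the green square (top crop (311,125)). The plunger is up, the other tokens are in the magazine and the arm is clear.

```bash
python3 -c "
from cell import arm
print(arm.job_done())"
```

```text
the job is handed in; nothing more can be done
None
```

I pressed the plunger once and one token came out; I pushed it flat onto the green square, about 2.5 mm from the centre by the cameras, and handed the job in at about 9.5 s, but no verdict came back.

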